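# Hold the spring centre punch on the plate's mark

### The job

Take the spring centre punch (the plain, thick, straight steel one) out of the tool rack and set its tip inside the scribed ring on the brass clasp plate, at the one corner not yet drilled, with the punch square to the sloping plate. Press lightly, so that the spring tip is pushed in about half of its 10 mm travel but never bottoms out, which would fire it, and finish still holding it steady there so that I can check the position. Leave the other tools in the rack and everything else where it is.

Things in the scene. Friction and masses are not known exactly. Their poses are not given: they have to be found in the camera images.
- punch: Steel spring centre punch, 155 g, tip down in any one rack hole. Origin: point of the tip when fully out; z runs from tip to flat top (z = 130). Round 16 mm barrel z 50 to 130 (dark rings z 56 to 78); 25 mm collar z 45 to 50 rests on the rack top; nose z 20 to 45 (16, then 12 mm) in the hole; 7 mm spring pin z 0 to 20 with a 4 mm round point. Draw it straight up.
- pin (a joint): How far the punch's spring pin is pushed in, along the punch's z axis: 0 fully out, 0.010 m bottomed (the punch fires). The spring takes 1 N per mm, so half of the travel is 5 N; it springs back out.
- punch_tip (a point): Point of the spring pin; moves with the pin.
- mark (a point): Centre of the scribed ring (dark line, 10 mm inside and 12 mm outside diameter, with a centre dot) on the top face of the brass plate. z points out of the plate, square to its face, which is tilted 20 degrees from level, downhill towards the jig's -x side (robot side); x runs uphill along the plate.
- plate: Brass clasp plate, 78 x 78 x 4 mm, fixed on the jig's sloping face; origin at the centre of its underside, axes as for the mark. Three corners have dark drilled holes of 9 mm diameter, at (-25, 25), (-25, -25) and (25, 25) mm; the ring is at (22, -22) mm, the uphill corner on the robot's right.
- jig: Wooden sloping jig, 130 x 120 mm on the bench, fixed and heavy, its sloping board 20 degrees from level and up to about 80 mm high at the far side. Origin at the centre of its underside, z up, x horizontal in the uphill direction.
- rack: Wooden tool rack, a block 60 (x) x 250 (y) x 60 mm high, fixed and heavy. Origin at the centre of its underside. Four upright through holes of 19 mm diameter in a row along its y axis, at y = -90, -30, 30 and 90 mm; one tool in each.
- awl: Awl with a bulb-shaped dark wooden handle, up to 34 mm diameter, in the rack; top 122 mm above the bench. Leave alone.
- stamp: Slim stamping tool, an 8 mm steel rod above a 24 mm collar, in the rack; top 125 mm above the bench. Leave alone.
- beveler: Edge beveler with a mushroom-shaped wooden knob of 38 mm diameter, in the rack; top 120 mm above the bench. Leave alone.
- mallet: Mallet lying on the bench, white head of 60 mm diameter, dark wooden handle, 262 mm long in all. Leave alone.
- wax_tin: Round aluminium tin, 70 mm diameter, 30 mm high. Leave alone.
- glue_jar: Jar, 60 mm diameter, 85 mm high. Leave alone.
- burnisher: Cork block 90 x 40 x 30 mm. Leave alone.
- rivet_cup: White bowl, 70 mm diameter, 50 mm high. Leave alone.
There are look-alikes about, which are no part of the job. Several things have the shape of the jig; the one meant has the colours described above. Leave any blue look-alike of the punch alone.

How it is judged:
By the outcome, as a careful person would: the job done as asked, in the order asked, and still so for the second after the job is handed in, while the arm keeps its last pose, push and grip.
It also fails if it takes over 35 s, if anything falls off the work surface, if the arm or the gripper's body presses on something with over 40 N, if the wrist force passes 120 N, or if a joint passes its speed limit or range.

### The arm

A 7-joint arm with a two-finger parallel gripper is mounted at the origin on the work surface. World frame = base frame: x ahead of the robot, y to its left, z up, the work surface at z = 0. Lengths are in mm, angles in rad, forces in N, time in s.
With the tool pointing down it reaches from about 425 to 875 mm from the base axis. Payload 8.4 kg.
Tool frame: the origin (TCP) lies midway between the tips of the shut fingers; the grasp point (between the pads) lies 19 mm behind it (r.grasp_offset is the distance from the TCP to the grasp point, in mm); z points along the fingers, y is the line along which they close (so a half turn about z gives the same grasp; the last joint's range is limited). The gripper opens to 87 mm and grips with 3 to 60 N. Pads are 19 mm wide; open, the fingers measure 117 mm over their backs; the gripper's body (75 mm by 190 mm) begins 51 mm behind the grasp point.
Start: joints at [-1.336, 0.333, 0.04, 1.465, -0.013, 1.343, -0.059], TCP at [212.963, 614.093, 222.546] pointing down, gripper open.
Joint ranges: [-2.58, 2.58], [-0.38, 2.09], [-1.3, 1.39], [0.25, 2.4], [-1.5, 4.64], [0.08, 2.09], [-2.65, 2.65]. Speed limits (rad/s): [2.22, 2.22, 2.79, 2.79, 3.14, 3.14, 3.14].

### API

Orientations are given as a unit quaternion [w, x, y, z].
In Python, from rig import monitor, read_camera, r gives the robot as it stands. The module is installed in compiled form; this text tells all that it offers.
- The arm moves only by the tool move_arm, never from a script. Its argument "plan" is one flat list of numbers, 5 for each row, row after row: the opening, from 0 (shut) to 1 (fully open), then the shift along the tool's x, y, z normalised to -1 to 1, where 1 is 0.1 m, then the turn about the tool's z normalised to -1 to 1, where 1 is pi/4 rad. A call has 1 to 20 rows; each row shifts and turns the commanded pose from where the row before left it, along the tool's axes as they then stand; what a row does not reach is not made up. A row lasts 1/12 s, in which the tool goes at most 41.7 mm and 7.16 degrees, less where a joint would pass 70% of its speed; a pose out of reach is approached as far as the arm can. A call with a number of a shift or a turn outside -1 to 1 is refused whole. A call with a gripper value outside its range is refused whole. The fingers move at their own pace and stop on an object; the grip force is fixed at half the most. Time passes only in rows, so rows that do not move let the fingers close. It gives the time, the measured TCP pose, the force, the opening and the grip force at its end, in the units of the state.
- monitor.get_obs(): the state, without advancing time (a new reading comes with each control period).
- read_camera(name): name is "scene" or "top"; returns a dict with "color" (400x640x3 uint8, blue, green, red), "camera_matrix" (3x3 intrinsics, pixels), "pose" (4x4, takes a point from camera to world coordinates). Camera axes: x right, y down, z forward; pixel columns grow to the right and rows downward; lengths in mm; the calibration is good to about 2 mm. A picture is of the moment at which its call begins. There is no depth.
- r.close_job(): hands the job in; it is judged then, once.
The state is a dict: "time_s": time; "q": joint angles; "joint_velocities": joint speeds; "effort": joint torques, N m; "position": TCP position; "tool_rot": TCP orientation; "ft_force": force on the tool from outside, world axes, zero at the start; "wrist_torque": the same for the moment, N m; "finger_gap": opening from 0.0 (shut) to 1.0 (fully open); "grip_force": force on a finger pad.
Only numpy, scipy, OpenCV 4.12 (cv2) and the standard library are available. Lean on these libraries where they do the work, as an engineer would, in place of code of your own. Each camera call takes 0.05 s, during which the arm holds its last target. There are 200 camera calls.

## Working session

There is one attempt and no reset: what is moved stays moved. The work goes in short steps, Python scripts to look and compute and a tool call to move; the robot and the scene stay as the last step left them, time stands still between calls to the robot, and variables do not carry over. Pictures are saved under pics/ and viewed, at most 10 in all, crops included, and the job is handed in when it is done.

Besides the shell and the picture viewer there is one more tool, called after ">>>" as name(argument=value, ...), one argument or row to a line, values as JSON. move_arm: Moves the arm, as the interface text tells. Its arguments: {"type":"object","properties":{"plan":{"type":"array"}},"required":["plan"]}

```bash
mkdir -p pics
cat > h.py <<'E'
import numpy as np, cv2
from rig import monitor, read_camera, r
def ray(c,u,v):
    d=c["pose"][:3,:3]@np.linalg.inv(c["camera_matrix"])@np.array([u,v,1.]); return c["pose"][:3,3],d
def onz(c,u,v,z):
    o,d=ray(c,u,v); return o+d*(z-o[2])/d[2]
def proj(c,p):
    T=np.linalg.inv(c["pose"]); q=c["camera_matrix"]@(T[:3,:3]@np.asarray(p,float)+T[:3,3]); return q[:2]/q[2]
def tri(c1,p1,c2,p2):
    o1,d1=ray(c1,*p1);o2,d2=ray(c2,*p2)
    s,t=np.linalg.lstsq(np.c_[d1,-d2],o2-o1,rcond=None)[0]
    a,b=o1+s*d1,o2+t*d2; return (a+b)/2,np.linalg.norm(a-b)
E
python3 - <<'E'
from h import *
for n in("scene","top"):
    c=read_camera(n);cv2.imwrite(f"pics/{n}0.png",c["color"]);np.save(f"{n}0.npy",c,allow_pickle=True);print(c["camera_matrix"],c["pose"])
print(monitor.get_obs(),r.grasp_offset)
E
```

```text
[[455.30180068   0.         322.16141897]
 [  0.         455.30180068 202.5877363 ]
 [  0.           0.           1.        ]] [[-2.38844625e-02  8.59241068e-01 -5.11013032e-01  1.10893793e+03]
 [ 9.99674864e-01  1.59629251e-02 -1.98834382e-02  2.03612293e+01]
 [-8.92740395e-03 -5.11321788e-01 -8.59342964e-01  1.07094240e+03]
 [ 0.00000000e+00  0.00000000e+00  0.00000000e+00  1.00000000e+00]]
[[382.21078721   0.         310.60225874]
 [  0.         382.21078721 202.92685423]
 [  0.           0.           1.        ]] [[-5.94608846e-03 -9.95409191e-01  9.55258414e-02  4.30697085e+02]
 [-9.99871405e-01  7.34100965e-03  1.42577614e-02 -5.11728711e+00]
 [-1.48935629e-02 -9.54287793e-02 -9.95324836e-01  1.07994412e+03]
 [ 0.00000000e+00  0.00000000e+00  0.00000000e+00  1.00000000e+00]]
{'time_s': 0.1, 'q': array([-1.33618497,  0.33381815,  0.03988281,  1.46619322, -0.01338597,
        1.34331338, -0.058509  ]), 'joint_velocities': array([ 0.00058528, -0.00163159, -0.00131285, -0.00249008, -0.00192111,
       -0.00110925, -0.00046819]), 'effort': array([ 4.09321816e-03, -6.57811189e+01,  1.33941751e+00, -4.04714048e+01,
       -5.98849612e-02,  4.09090379e-02,  4.69038150e-05]), 'position': array([212.86324105, 613.69732337, 221.75755251]), 'tool_rot': array([-6.54080018e-05,  1.66146846e-01,  9.86100750e-01, -7.30221139e-04]), 'ft_force': array([ 0.00622871, -0.26156932, -0.39755626]), 'wrist_torque': array([-0.03213646, -0.01919379,  0.00102967]), 'grip_force': 0.0, 'finger_gap': 1.0023024775365357} 18.700000000000003
```

View pics/scene0.png

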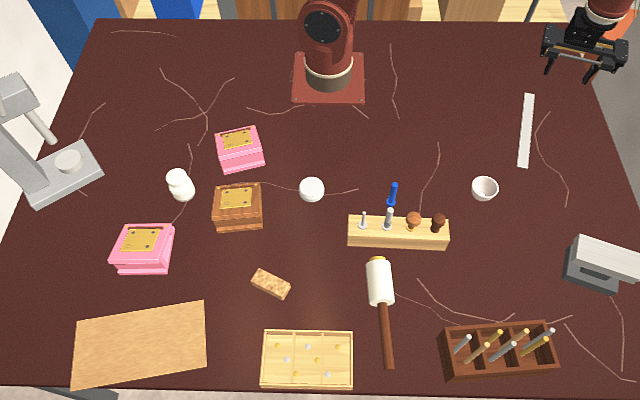

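View pics/top0.png

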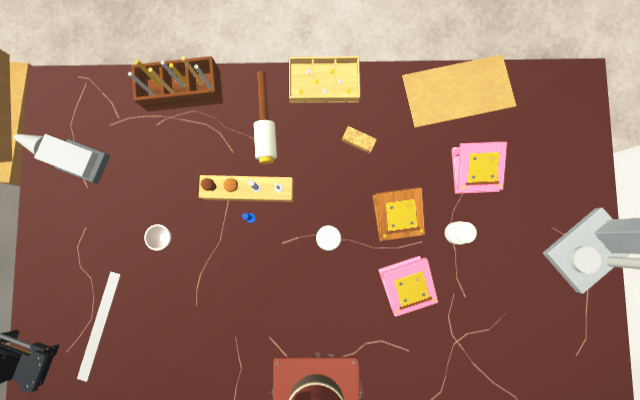

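Scene: wooden jig at scene (237,205) / top (402,214), rack at scene (398,232) / top (246,188). The thick steel punch seems to be the second tool from the stamp end, at scene (388,218) / top (254,186), and the blue look-alike stands on the robot side of the rack. I'll check enlarged crops and measure.

```bash
cat > m.py <<'E'
from h import *
S,T=[np.load(f"{n}0.npy",allow_pickle=True).item() for n in("scene","top")]
def crop(c,x,y,w,h):return cv2.resize(c["color"][y:y+h,x:x+w],(400,300),interpolation=cv2.INTER_CUBIC)
cv2.imwrite("pics/c1.png",np.vstack([np.hstack([crop(S,200,174,80,60),crop(T,362,184,80,60)]),np.hstack([crop(S,340,170,120,90),crop(T,190,150,120,90)])]))
def yel(c,x,y,w,h):
    hsv=cv2.cvtColor(c["color"],cv2.COLOR_BGR2HSV)[y:y+h,x:x+w]
    m=cv2.inRange(hsv,(22,120,120),(35,255,255));m=cv2.morphologyEx(m,cv2.MORPH_CLOSE,np.ones((5,5)))
    k=max(cv2.findContours(m,0,cv2.CHAIN_APPROX_NONE)[0],key=cv2.contourArea)
    rr=cv2.minAreaRect(k);M=cv2.moments(k)
    return (M["m10"]/M["m00"]+x,M["m01"]/M["m00"]+y),cv2.boxPoints(rr)+[x,y],k[:,0]+[x,y]
res=[]
for c,b in((S,(205,174,70,64)),(T,(372,184,60,60))):
    ce,bx,k=yel(c,*b);res.append((ce,bx,k));print(ce,bx.tolist(),len(k))
p,e=tri(S,res[0][0],T,res[1][0]);print("plate centre",p,e)
# contour points onto the tilted plane (yaw iterated)
yaw=0
for it in range(4):
    for c,(ce,bx,k) in((S,res[0]),(T,res[1])):
        x=np.array([np.cos(yaw)*np.cos(.349),np.sin(yaw)*np.cos(.349),np.sin(.349)]);y=np.array([-np.sin(yaw),np.cos(yaw),0]);n=np.cross(x,y)
        q=[]
        for u,v in k:
            o,d=ray(c,u,v);t=o+d*((p-o)@n)/(d@n)-p;q.append([t@x,t@y])
        rr=cv2.minAreaRect(np.float32(q)); a=(rr[2]+45)%90-45
        if it in(0,3):print(rr,np.degrees(yaw),a)
    yaw+=np.radians(a)
E
python3 m.py
```

```text
(239.33333333333334, 205.88888888888889) [[219.9384937286377, 207.48738479614258], [249.86751174926758, 203.89589881896973], [250.04732513427734, 205.3943214416504], [220.11830520629883, 208.98580932617188]] 60
(401.04836944626834, 214.36988400087546) [[384.40365409851074, 202.62677383422852], [414.2576103210449, 198.55578136444092], [418.0973663330078, 226.7140007019043], [388.24341201782227, 230.78499221801758]] 109
plate centre [ 498.43416116 -232.59086501   21.37203997] 14.193641161121597
((3.593564987182617, -3.6753616333007812), (6.434704303741455, 79.22518157958984), 12.3950834274292) 0.0 12.3950834274292
((-1.1008644104003906, -7.643402099609375), (82.49886322021484, 80.21485900878906), 7.650604248046875) 0.0 7.650604248046875
((2.8799996376037598, -4.212364196777344), (6.4720988273620605, 79.84032440185547), 1.936344861984253) 7.67003657470923 1.936344861984253
((-1.9845771789550781, -7.5345916748046875), (82.55664825439453, 80.7625732421875), 6.158153701107949e-05) 7.67003657470923 6.158153701107949e-05
```

View pics/c1.png

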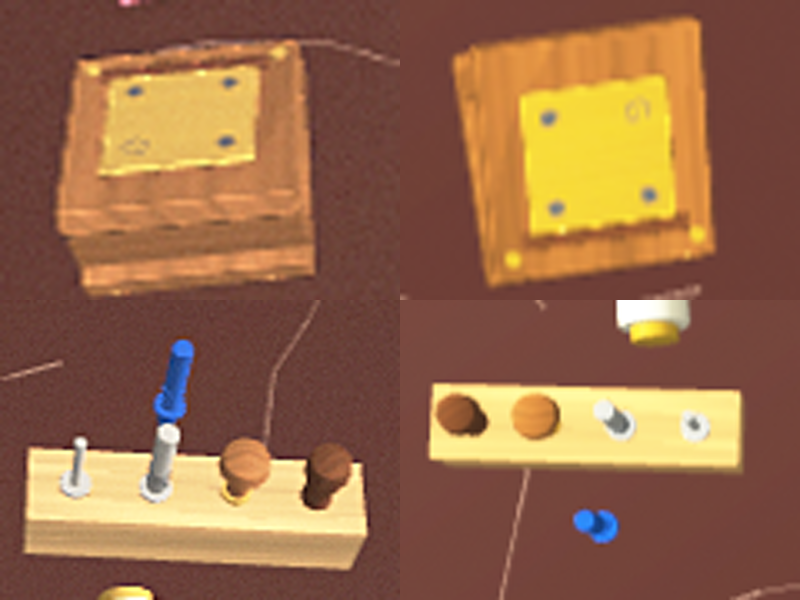

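The crops confirm it. On the wooden jig's plate the ring is at scene ≈(227,203) and top ≈(409,206), at the uphill right corner. The punch's top is at scene ≈(390,209) and top ≈(251,183), next to the slim stamp.

```bash
cat > m2.py <<'E'
from h import *
S,T=[np.load(f"{n}0.npy",allow_pickle=True).item() for n in("scene","top")]
def uv(X,Y,s,x,y):return ((X+.5)/s-.5+x,(Y+.5)/s-.5+y)
def dark(c,u,v,R=3.2):
    g=c["color"][:,:,2].astype(float)
    for _ in range(4):
        yy,xx=np.mgrid[:400,:640];m=(np.hypot(xx-u,yy-v)<R)
        ref=np.percentile(g[m],80);w=np.clip(ref-g,0,None)*m;u,v=(w*xx).sum()/w.sum(),(w*yy).sum()/w.sum()
    return u,v
names=[(-25,25),(-25,-25),(25,25),(22,-22)]
s=[dark(S,*uv(*p,5,200,174)) for p in((230,82),(134,91),(226,141),(135,146))]
t=[dark(T,*uv(*p,5,362,184)) for p in((156,208),(249,194),(148,118),(237,110))]
P=[]
for n,a,b in zip(names,s,t):
    p,e=tri(S,a,T,b);P.append(p);print(n,np.round(a,1),np.round(b,1),np.round(p,1),round(e,1))
P=np.array(P)
L=np.array([(a,b,0.) for a,b in names]);cl=L.mean(0);cp=P.mean(0)
th=np.radians(20);best=None
# yaw from least squares in xy with fixed tilt
from scipy.optimize import least_squares
from scipy.spatial.transform import Rotation as Ro
def W(a):return (Ro.from_euler("z",a[0])*Ro.from_euler("y",-th)).apply(L)+a[1:]
pix=lambda a:np.concatenate([np.r_[proj(S,w)-np.array(i),proj(T,w)-np.array(j)] for w,i,j in zip(W(a),s,t)])
f=least_squares(pix,np.r_[0.1,cp]);print("yaw",np.degrees(f.x[0]),"plate top centre",f.x[1:],"mark",W(f.x)[3],"res",np.round(f.fun,1))
for nm,a,b in(("top",(167,132),(205,110)),("collar",(157,190),(220,127))):
    a=uv(*a,10/3,340,170);b=uv(*b,10/3,190,150);p,e=tri(S,a,T,b);z=145 if nm=="top" else 65
    print(nm,np.round(p,1),round(e,1),onz(S,*a,z),onz(T,*b,z))
c=[uv(*q,10/3,190,150) for q in((33,83),(341,91),(340,167),(30,158))];print("rack top corners",[np.round(onz(T,*q,60),0) for q in c])
b=[uv(*q,10/3,190,150) for q in((200,227),(180,220))];print("blue",onz(T,*b[0],20),onz(T,*b[1],100))
from rig import monitor
print(Ro.from_quat(np.roll(monitor.get_obs()["tool_rot"],-1)).as_matrix())
E
python3 m2.py
```

```text
(-25, 25) [245.3 189.2] [392.8 225.3] [ 467.5 -208.6   55.2] 2.0
(-25, -25) [226.4 191.6] [411.4 222.6] [ 474.5 -258.5   53.3] 2.3
(25, 25) [244.7 201.8] [391.3 207.2] [ 514.8 -202.8   69.5] 2.3
(22, -22) [226.6 203. ] [409.  205.4] [ 519.1 -249.2   69.7] 3.0
yaw 8.010289491825324 plate top centre [ 494.76846743 -230.40824446   62.1880482 ] mark [ 518.30571814 -249.31275674   69.71249135] res [-0.5  0.4 -0.4 -0.2 -0.5  0.1 -0.4 -0.2 -0.3 -0.4 -0.5  0.1 -0.6 -0.3
 -0.5  0.3]
top [572.3 156.8 142.6] 2.4 [573.53539325 157.681759   145.        ] [571.94833105 155.1915629  145.        ]
collar [571.6 159.8  53.8] 2.6 [577.43615383 159.49819558  65.        ] [570.11322474 156.6782244   65.        ]
rack top corners [array([608., 310.,  60.]), array([599.,  59.,  60.]), array([538.,  60.,  60.]), array([547., 311.,  60.])]
blue [492.24162987 179.9272981   20.        ] [493.11321896 181.49624125 100.        ]
[[-9.44790443e-01  3.27674963e-01 -3.71645637e-04]
 [ 3.27675154e-01  9.44789385e-01 -1.41840856e-03]
 [-1.13650119e-04 -1.46187789e-03 -9.99998925e-01]]
```

>>> move_arm(
  plan=[1,0,0,0,0.143,0.8,0,0,0,0.143,0.6,0,0,0,0.143,0.6,0,0,0,0.143,0.6,0,0,0,0.143,0.6,0,0,0,0.143,0.6,0,0,0,0.143,0.6,0,0,0,0.143,0.6,0,0,0,0.143,0.6,0,0,0,0.143,0.6,0,0,0,0.143,0.6,0,0,0,0],
)

```text
time_s: 1.1
position: [212.8, 613.9, 222.1]
tool_rot: [0.0, 0.708, 0.706, -0.0]
ft_force: [-0.5, -0.6, 0.8]
finger_gap: 0.597
grip_force: 0.0
```

>>> move_arm(
  plan=[0.6,-0.254,0.2,0,0,0.6,-0.254,0.2,0,0,0.6,-0.254,0.2,0,0,0.6,-0.254,0.2,0,0,0.6,-0.254,0.2,0,0,0.6,-0.254,0.2,0,0,0.6,-0.254,0.2,0,0,0.6,-0.254,0.2,0,0,0.6,-0.254,0.2,0,0,0.6,-0.254,0.2,0,0,0.6,-0.254,0.2,0,0,0.6,-0.254,0.2,0,0,0.6,-0.254,0.2,0,0,0.6,-0.254,0.2,0,0,0.6,-0.254,0.2,0,0,0.6,-0.254,0.2,0,0,0.6,-0.254,0.2,0,0,0.6,-0.254,0.2,0,0,0.6,0,0,0,0,0.6,0,0,0,0],
)

```text
time_s: 2.77
position: [574.4, 155.2, 222.3]
tool_rot: [0.0, 0.707, 0.707, -0.0]
ft_force: [-0.4, 1.5, 0.3]
finger_gap: 0.601
grip_force: 0.0
```

>>> move_arm(
  plan=[0.6,0.01,-0.02,0.2,0,0.6,0,0,0.25,0,0.6,0,0,0.25,0,0.6,0,0,0.25,0,0.6,0,0,0.2,0,0.6,0,0,0.11,0,0.6,0,0,0,0,0.6,0,0,0,0],
)

```text
time_s: 3.43
position: [571.4, 159.2, 96.8]
tool_rot: [-0.0, 0.706, 0.708, -0.0]
ft_force: [1.4, -0.6, 0.7]
finger_gap: 0.6
grip_force: 0.0
```

Run:
```python
from h import *
S=read_camera("scene");T=read_camera("top")
f=lambda c,x,y,w,h:cv2.resize(c["color"][y:y+h,x:x+w],(400,300),interpolation=cv2.INTER_CUBIC)
cv2.imwrite("pics/g.png",np.hstack([f(S,340,160,120,90),f(T,190,140,120,90)]))
print(monitor.get_obs()["position"],monitor.get_obs()["ft_force"])
```

```text
[572.42139522 159.07959597  98.00933785] [-0.25436605  0.44603042  0.24722897]
```

View pics/g.png

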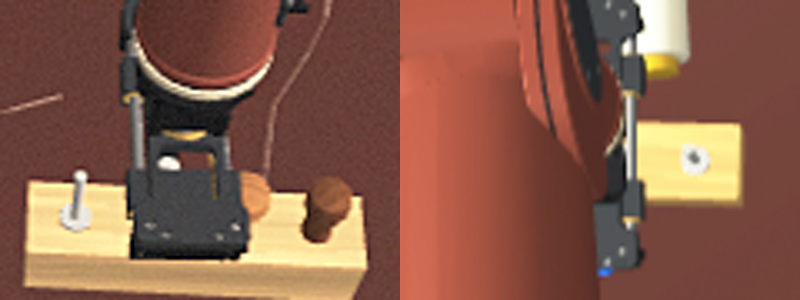

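The gripper straddles the punch: its steel top shows between the fingers at crop (168,165), and the neighbouring tools are clear. I'll nudge by 2 mm and close.

>>> move_arm(
  plan=[0.6,-0.02,0,0.01,0,0.6,0,0,0,0,0,0,0,0,0,0,0,0,0,0,0,0,0,0,0,0,0,0,0,0,0,0,0,0,0,0,0,0,0,0,0,0,0,0,0],
)

```text
time_s: 4.28
position: [572.1, 156.4, 95.6]
tool_rot: [0.0, 0.707, 0.708, 0.0]
ft_force: [2.3, -0.1, -2.0]
finger_gap: 0.176
grip_force: 30.0
```

>>> move_arm(
  plan=[0,0,0,-0.03,0,0,0,0,-0.06,0,0,0,0,-0.1,0,0,0,0,-0.12,0,0,0,0,-0.12,0,0,0,0,-0.12,0,0,0,0,-0.12,0,0,0,0,-0.12,0,0,0,0,-0.12,0,0,0,0,-0.12,0,0,0,0,-0.12,0,0,0,0,-0.1,0,0,0,0,-0.05,0,0,0,0,0,0,0,0,0,0,0],
)

```text
time_s: 5.53
position: [571.6, 156.5, 225.4]
tool_rot: [-0.0, 0.707, 0.708, -0.0]
ft_force: [0.1, 0.1, -1.1]
finger_gap: 0.176
grip_force: 30.0
```

Run:
```python
from h import *
S=read_camera("scene");T=read_camera("top")
f=lambda c,x,y,w,h:cv2.resize(c["color"][y:y+h,x:x+w],(400,300),interpolation=cv2.INTER_CUBIC)
cv2.imwrite("pics/l.png",np.hstack([f(S,340,150,120,90),f(T,190,140,120,90)]))
o=monitor.get_obs();print(o["position"],o["ft_force"],o["q"])
```

```text
[571.26431203 156.37369857 224.76240067] [ 0.39970927 -0.54392199 -1.24979039] [-0.83177415  0.23442721  0.58277421  1.63167215 -0.13218579  1.31652997
 -0.22650492]
```

View pics/l.png

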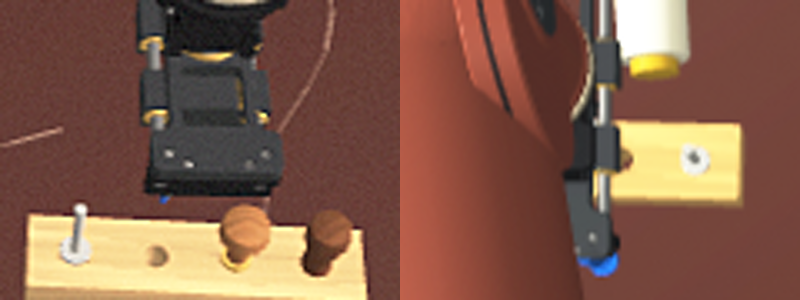

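The punch is out: its hole at crop (157,257) is empty, the grip is 30 N at 15.3 mm, and the other tools are untouched. The tool can't tilt, so I'll pivot the punch 20° in the grip by easing its nose against the jig's far top edge. First I'll locate that edge.

Run:
```python
from h import *
S,T=[np.load(f"{n}0.npy",allow_pickle=True).item() for n in("scene","top")]
uv=lambda X,Y,x,y:((X+.5)/5-.5+x,(Y+.5)/5-.5+y)
a=np.radians(8);ux=np.array([np.cos(a),np.sin(a),0]);uy=np.array([-np.sin(a),np.cos(a),0]);c0=np.array([494.8,-230.4,62.2])
for s,t in(((60,212),(297,18)),((308,192),(55,50)),((184,202),(176,34))):
    p,e=tri(S,uv(*s,200,174),T,uv(*t,362,184));d=p-c0;q=onz(T,*uv(*t,362,184),80)-c0;w=onz(S,*uv(*s,200,174),80)-c0
    print(p,e,"jig",d@ux,d@uy,"top@80",q@ux,q@uy,"scene@80",w@ux,w@uy)
p=monitor.get_obs()["position"];d=p-c0;print("tcp jig",d@ux,d@uy,p[2])
for pt in((500,-120),(575,-120)):print(pt)
```

```text
[ 565.4384854  -278.31000583   83.48688363] 3.5945769675785972 jig 63.283252434844044 -57.2747260093202 top@80 63.48370120691835 -60.15654653708281 scene@80 61.70194553429039 -56.21710275508865
[ 550.08315098 -154.22408982   80.22951153] 0.7084855033626121 jig 65.34677679601815 67.74064390471732 top@80 65.39852096348518 68.06025319788027 scene@80 65.14697531889263 67.36492259483687
[ 557.792116   -216.44877677   81.79803662] 1.3638082781633387 jig 64.32071605629312 5.0486427609610285 top@80 64.44097256811274 3.94257819220908 scene@80 63.42097809049792 5.448989621848295
tcp jig 129.5486615980166 372.36786810755024 224.76240067484633
(500, -120)
(575, -120)
```

>>> move_arm(
  plan=[0,0,0,0,0.14,0,0,0,0,0.14,0,0,0,0,0.14,0,0,0,0,0.14,0,0,0,0,0.14,0,0,0,0,0.14,0,0,0,0,0.14,0,0,0,0,0.14,0,0,0,0,0.14,0,0,0,0,0.14,0,0,0,0,0.14,0,0,0,0,0.14,0,0,0,0,0.14,0,0,0,0,0,0,0,0,0,0],
)

```text
time_s: 6.88
position: [571.4, 156.5, 225.0]
tool_rot: [0.0, 0.997, 0.073, -0.0]
ft_force: [0.1, -1.1, -1.5]
finger_gap: 0.177
grip_force: 30.0
```

>>> move_arm(
  plan=[0,0,0.15,0,0,0,0,0.28,0,0,0,0,0.28,0,0,0,0,0.28,0,0,0,0,0.28,0,0,0,0,0.28,0,0,0,0,0.28,0,0,0,0,0.28,0,0,0,0,0.28,0,0,0,0,0.28,0,0,0,0,0.28,0,0,0,0,0.28,0,0,0,0,0.28,0,0,0,0,0.16,0.1,0,0,0,0,0.25,0,0,0,0,0.25,0,0,0,0,0.24,0,0,0,0,0.12,0,0,0,0,0,0,0,0,0,0,0],
)

```text
time_s: 8.55
position: [623.7, -207.3, 129.8]
tool_rot: [0.0, 0.997, 0.072, -0.0]
ft_force: [0.3, 0.7, -0.1]
finger_gap: 0.178
grip_force: 30.0
```

Run:
```python
from h import *
S=read_camera("scene");T=read_camera("top")
for n,c in(("S1",S),("T1",T)):np.save(n+".npy",c,allow_pickle=True)
f=lambda c,x,y,w,h:cv2.resize(c["color"][y:y+h,x:x+w],(400,300),interpolation=cv2.INTER_CUBIC)
cv2.imwrite("pics/j1.png",np.hstack([f(S,200,165,80,60),f(T,362,164,80,60)]))
o=monitor.get_obs();p=o["position"];print(p,o["ft_force"],o["tool_rot"])
print("tip expected",proj(S,p-[0,0,80.6]),proj(T,p-[0,0,80.6]),"tcp",proj(S,p),proj(T,p))
```

```text
[ 624.68725474 -207.45089888  131.27034727] [ 1.18661411  0.15350173 -1.05761255] [4.21345262e-04 9.97423838e-01 7.17253857e-02 9.89417557e-04]
tip expected [238.63867925 243.71618748] [390.15398967 167.51627947] tcp [232.86924426 228.69435588] [396.32460407 161.49415478]
```

View pics/j1.png

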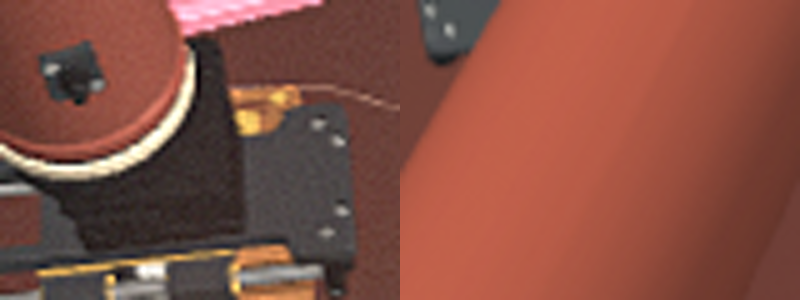

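The scene view shows the punch's top at crop (150,270) between the fingers. The top camera is blocked by the arm here. I'll approach the edge and watch for contact force.

>>> move_arm(
  plan=[0,-0.15,0,0,0,0,-0.2,0,0,0,0,-0.13,0,0,0,0,-0.05,0,0,0,0,0,0,0,0,0,0,0,0,0,0,0,0,0,0],
)

```text
time_s: 9.23
position: [572.8, -213.9, 130.1]
tool_rot: [0.0, 0.997, 0.072, 0.001]
ft_force: [0.6, 0.7, -1.5]
finger_gap: 0.177
grip_force: 30.0
```

>>> move_arm(
  plan=[0,-0.03,0,0,0,0,-0.03,0,0,0,0,-0.03,0,0,0,0,-0.03,0,0,0,0,0,0,0,0],
)

```text
time_s: 9.65
position: [561.1, -215.8, 130.2]
tool_rot: [0.0, 0.997, 0.072, 0.002]
ft_force: [6.3, 0.5, -1.6]
finger_gap: 0.177
grip_force: 30.0
```

>>> move_arm(
  plan=[0,-0.03,0,0,0,0,-0.03,0,0,0,0,-0.03,0,0,0,0,-0.03,0,0,0,0,0,0,0,0],
)

```text
time_s: 10.07
position: [549.1, -217.5, 130.3]
tool_rot: [0.0, 0.997, 0.072, 0.002]
ft_force: [5.1, 0.7, -0.8]
finger_gap: 0.179
grip_force: 30.0
```

Run:
```python
from h import *
S=read_camera("scene");np.save("S2.npy",S,allow_pickle=True)
f=lambda c,x,y,w,h:cv2.resize(c["color"][y:y+h,x:x+w],(800,600),interpolation=cv2.INTER_CUBIC)
cv2.imwrite("pics/j2.png",f(S,200,185,80,60))
o=monitor.get_obs();p=o["position"];print(p,o["ft_force"],o["wrist_torque"])
g=p+[0,0,18.7];ux=np.array([np.cos(.14),np.sin(.14),0])
for a in(0,5,10,15,20,25):
    t=np.radians(a);d=ux*np.sin(t)-[0,0,np.cos(t)]
    print(a,[np.round((proj(S,g+d*(99.3-z))-[200,185]+.5)*10,0) for z in(0,45,130)])
```

```text
[ 549.16129017 -217.45705032  130.25037492] [ 4.58237748  0.44043588 -0.23701264] [ 0.22456257 -1.17651331  0.01898372]
0 [array([388., 327.]), array([358., 239.]), array([294.,  56.])]
5 [array([388., 355.]), array([358., 255.]), array([294.,  46.])]
10 [array([388., 383.]), array([358., 270.]), array([294.,  38.])]
15 [array([388., 409.]), array([357., 284.]), array([295.,  30.])]
20 [array([387., 433.]), array([357., 297.]), array([295.,  22.])]
25 [array([385., 455.]), array([356., 309.]), array([296.,  16.])]
```

View pics/j2.png

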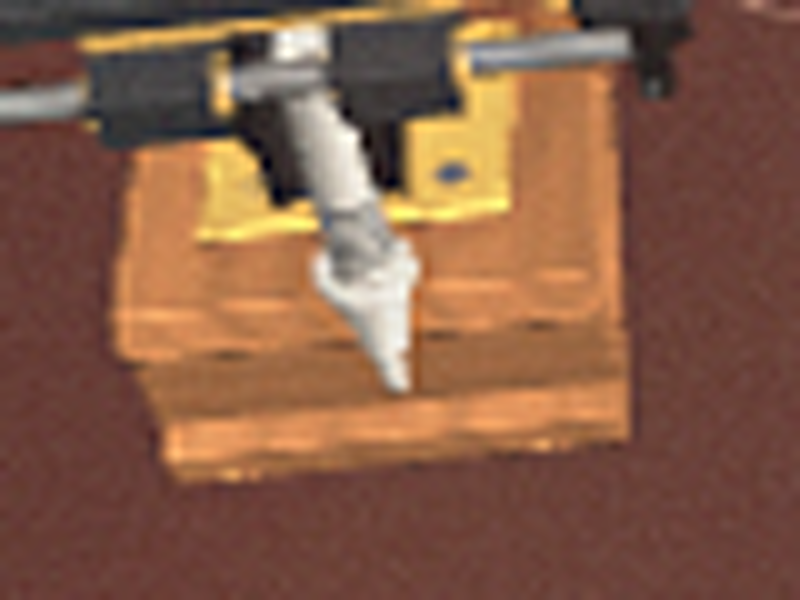

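At scene crop (402,392) the tip has swung out with the nose on the edge, about 12–13° of tilt, which matches the geometry. Another 9 mm to go.

>>> move_arm(
  plan=[0,-0.03,0,0,0,0,-0.03,0,0,0,0,-0.03,0,0,0,0,0,0,0,0,0,0,0,0,0],
)

```text
time_s: 10.53
position: [540.0, -218.8, 130.2]
tool_rot: [0.0, 0.997, 0.072, 0.001]
ft_force: [5.0, 1.8, 1.7]
finger_gap: 0.172
grip_force: 30.0
```

```bash
cat > tip.py <<'E'
from h import *
import sys
n=sys.argv[1];S=read_camera("scene");np.save(n+".npy",S,allow_pickle=True)
o=monitor.get_obs();p=o["position"];print(p,o["ft_force"],o["time_s"])
g=p+[0,0,18.7];a=np.radians(8.2);ux=np.array([np.cos(a),np.sin(a),0])
def pt(z,t):return g+(ux*np.sin(t)-np.array([0,0,np.cos(t)]))*(99.3-z)
cx,cy=np.round(proj(S,pt(60,.35))).astype(int);x0,y0=cx-40,cy-30
for a in(15,18,20,22,25):print(a,[np.round((proj(S,pt(z,np.radians(a)))-[x0,y0]+.5)*10,0) for z in(0,45,130)])
cv2.imwrite(f"pics/{n}.png",cv2.resize(S["color"][y0:y0+60,x0:x0+80],(800,600),interpolation=cv2.INTER_CUBIC));print(x0,y0)
E
python3 tip.py j3
```

```text
[ 539.96497615 -218.83586009  130.15803699] [4.26812019 1.89851689 2.05115266] 10.5833
15 [array([447., 467.]), array([416., 342.]), array([354.,  87.])]
18 [array([447., 481.]), array([416., 350.]), array([354.,  82.])]
20 [array([446., 490.]), array([416., 355.]), array([354.,  79.])]
22 [array([446., 499.]), array([416., 360.]), array([354.,  77.])]
25 [array([445., 512.]), array([415., 367.]), array([355.,  73.])]
194 176
```

View pics/j3.png

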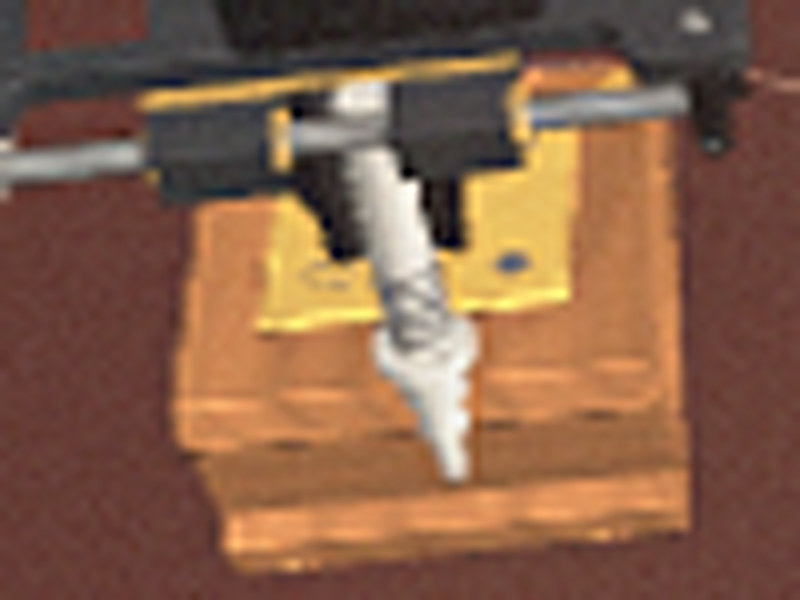

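The tip is at crop (457,480), so about 18–20° under load, and the ring is visible at (325,275). I'll back off and measure the free tilt numerically, using the earlier vertical picture as the reference.

>>> move_arm(
  plan=[0,0.04,0,0,0,0,0.12,0,0,0,0,0.2,0,0,0,0,0.2,0,0,0,0,0.2,0,0,0,0,0.1,0,0,0,0,0,0,0,0,0,0,0,0,0,0,0,0,0,0],
)

```text
time_s: 11.33
position: [622.5, -207.8, 129.3]
tool_rot: [0.0, 0.997, 0.071, -0.001]
ft_force: [-0.4, -0.3, -1.8]
finger_gap: 0.176
grip_force: 30.0
```

```bash
cat > tilt.py <<'E'
from h import *
S1=np.load("S1.npy",allow_pickle=True).item()
p1=np.array([624.7,-207.45,131.27])
def tip(c,e,w=9):
    hsv=cv2.cvtColor(c["color"],cv2.COLOR_BGR2HSV)
    x,y=np.round(e).astype(int);x0,y0=x-w,y-22
    H=hsv[y0:y+18,x0:x+w]; m=((H[:,:,1]<90)&(H[:,:,2]>90)).astype(np.uint8)
    n,l,s,_=cv2.connectedComponentsWithStats(m);i=1+np.argmax(s[1:,4]);k=l==i
    rows=np.where(k.any(1))[0];print("rows",[(r_+y0,round(np.where(k[r_])[0].mean()+x0,1),int(k[r_].sum())) for r_ in rows])
    return rows.max()+y0
E
python3 - <<'E'
from tilt import *
tip(S1,proj(S1,p1-[0,0,80.6])); print("pred vertical",proj(S1,p1-[0,0,80.6]))
S=read_camera("scene");np.save("S4.npy",S,allow_pickle=True)
o=monitor.get_obs();p=o["position"];print(p,o["ft_force"])
g=p+[0,0,18.7];a=np.radians(8.2);ux=np.array([np.cos(a),np.sin(a),0])
for d in(14,16,18,20,22):
    t=np.radians(d);print(d,[np.round(proj(S,g+(ux*np.sin(t)-np.array([0,0,np.cos(t)]))*(99.3-z)),1) for z in(0,20,45,50)])
t=.33;tip(S,proj(S,g+(ux*np.sin(t)-np.array([0,0,np.cos(t)]))*99.3))
E
```

```text
rows [(np.int64(222), np.float64(231.0), 3), (np.int64(223), np.float64(231.5), 4), (np.int64(224), np.float64(231.5), 4), (np.int64(225), np.float64(231.5), 4), (np.int64(226), np.float64(232.0), 5), (np.int64(227), np.float64(232.5), 6), (np.int64(228), np.float64(233.0), 7), (np.int64(229), np.float64(234.0), 7), (np.int64(230), np.float64(234.0), 7), (np.int64(231), np.float64(234.0), 7), (np.int64(232), np.float64(236.0), 9), (np.int64(233), np.float64(236.5), 12), (np.int64(234), np.float64(236.5), 12), (np.int64(235), np.float64(236.7), 11), (np.int64(236), np.float64(236.0), 11), (np.int64(237), np.float64(236.5), 10), (np.int64(238), np.float64(236.5), 10), (np.int64(239), np.float64(237.0), 9), (np.int64(240), np.float64(238.5), 6), (np.int64(241), np.float64(238.0), 5), (np.int64(242), np.float64(239.0), 3), (np.int64(243), np.float64(239.5), 2)]
pred vertical [238.638459   243.72090939]
[ 622.53376675 -207.65928717  129.47697189] [ 0.26352188  1.02441336 -2.24001584]
14 [array([238.8, 251.5]), array([237.4, 246.3]), array([235.7, 239.7]), array([235.3, 238.3])]
16 [array(
[... 542 characters left out ...]
t64(236), np.float64(235.5), 8), (np.int64(237), np.float64(236.0), 9), (np.int64(238), np.float64(237.0), 9), (np.int64(239), np.float64(236.5), 12), (np.int64(240), np.float64(236.5), 12), (np.int64(241), np.float64(236.0), 11), (np.int64(242), np.float64(236.0), 11), (np.int64(243), np.float64(236.5), 10), (np.int64(244), np.float64(237.0), 9), (np.int64(245), np.float64(237.5), 8), (np.int64(246), np.float64(237.0), 7), (np.int64(247), np.float64(238.0), 7), (np.int64(248), np.float64(238.5), 6), (np.int64(249), np.float64(238.5), 6), (np.int64(250), np.float64(238.5), 4), (np.int64(251), np.float64(239.0), 3), (np.int64(252), np.float64(239.0), 3), (np.int64(253), np.float64(239.5), 2)]
```

Run:
```python
from h import *
for n,r0 in(("S1",238),("S4",246)):
    c=np.load(n+".npy",allow_pickle=True).item()["color"].astype(float)
    g=c[r0:r0+11,235:245,1]  # green: bench is dark
    bg=np.median(c[r0+9:r0+12,235:245,1]);s=(g-bg).clip(0).sum(1);print(n,r0,bg,np.round(s))
```

```text
S1 238 66.0 [1099.  786.  665.  495.  361.  252.   24.    2.   11.   15.   13.]
S4 246 67.0 [794. 775. 746. 626. 488. 408. 383. 288.  17.  18.  10.]
```

>>> move_arm(
  plan=[0,-0.2,0,0,0,0,-0.2,0,0,0,0,-0.2,0,0,0,0,-0.1,0,0,0,0,-0.06,0,0,0,0,-0.04,0,0,0,0,-0.03,0,0,0,0,-0.03,0,0,0,0,-0.025,0,0,0,0,0,0,0,0,0,0,0,0,0],
)

```text
time_s: 12.3
position: [538.4, -218.9, 130.3]
tool_rot: [0.0, 0.997, 0.072, 0.002]
ft_force: [5.4, 0.3, 0.1]
finger_gap: 0.178
grip_force: 30.0
```

>>> move_arm(
  plan=[0,0.045,0,0,0,0,0.12,0,0,0,0,0.2,0,0,0,0,0.2,0,0,0,0,0.2,0,0,0,0,0.12,0,0,0,0,0,0,0,0,0,0,0,0,0,0,0,0,0,0,0,0,0,0,0],
)

```text
time_s: 13.13
position: [622.8, -207.5, 129.5]
tool_rot: [-0.0, 0.997, 0.071, -0.0]
ft_force: [0.2, 0.5, -0.8]
finger_gap: 0.175
grip_force: 30.0
```

Run:
```python
from h import *
S=read_camera("scene");np.save("S5.npy",S,allow_pickle=True)
o=monitor.get_obs();p=o["position"];print(p,o["ft_force"],o["time_s"],o["tool_rot"])
g=p+[0,0,18.7];a=np.radians(8.2);ux=np.array([np.cos(a),np.sin(a),0])
for q,ds in((p,(0,16,18,20,22)),(np.array([624.7,-207.45,131.27]),(0,))):
  for d in ds:
    t=np.radians(d);print(d,proj(S,q+[0,0,18.7]+(ux*np.sin(t)-np.array([0,0,np.cos(t)]))*97.3))
c=S["color"].astype(float);s=(c[244:262,235:245,1]-67).clip(0).sum(1);print(np.round(s))
```

```text
[ 623.03143467 -207.30190086  129.64625408] [ 0.29098677 -0.87366459 -0.7485124 ] 13.1833 [-1.15408526e-04  9.97485800e-01  7.08663124e-02 -1.75036625e-04]
0 [238.75179629 243.04708082]
16 [238.77796977 252.23283858]
18 [238.74459249 253.27274766]
20 [238.70296134 254.28446953]
22 [238.65306067 255.26678017]
0 [238.50387563 243.37050383]
[966. 977. 847. 793. 720. 668. 573. 428. 408. 270. 194.  15.  17.  18.
  15.   8.  16.  14.]
```

The free tilt now measures 19.5° (±1), directed along the jig's x. Next I'll go over the plate and hover 25 mm off the ring along the punch axis.

>>> move_arm(
  plan=[0,0,0,-0.2,0,0,0,0,-0.25,0,0,0,0,-0.15,0,0,-0.15,0.03,0,0,0,-0.27,0.05,0,0,0,-0.27,0.05,0,0,0,-0.27,0.05,0,0,0,-0.27,0.05,0,0,0,-0.18,0.03,0.05,0,0,-0.1,0.01,0.1,0,0,0,0,0.06,0,0,0,0,0,0,0,0,0,0,0,0,0,0,0,0],
)

```text
time_s: 14.35
position: [479.3, -254.7, 168.9]
tool_rot: [0.0, 0.997, 0.072, 0.0]
ft_force: [0.1, 0.5, -1.0]
finger_gap: 0.179
grip_force: 30.0
```

```bash
cat > hov.py <<'E'
from h import *
import sys
n=sys.argv[1]
S=read_camera("scene");T=read_camera("top");np.save(n+".npy",S,allow_pickle=True)
o=monitor.get_obs();p=o["position"];print(p,o["ft_force"],o["time_s"],o["tool_rot"])
a=np.radians(8.1);ux=np.array([np.cos(a),np.sin(a),0]);uy=np.array([-np.sin(a),np.cos(a),0]);t=np.radians(19.5)
tip=p+[0,0,18.7]+(ux*np.sin(t)-np.array([0,0,np.cos(t)]))*99.3
mk=np.array([518.3,-249.3,69.7]);th=np.radians(20);xp=ux*np.cos(th)+np.array([0,0,np.sin(th)]);nn=np.cross(xp,uy)
d=tip-mk;print("tip",tip,"rel mark: uphill",d@xp,"y",d@uy,"normal",d@nn)
print("tip px",proj(S,tip),"mark px pred",proj(S,mk),"mark obs 226.6 203.0")
x0,y0=np.round(proj(S,tip)).astype(int)-[30,30]
A=cv2.resize(S["color"][y0:y0+60,x0:x0+53],(530,600),interpolation=cv2.INTER_CUBIC)
u,v=np.round(proj(T,tip)).astype(int);B=cv2.resize(T["color"][v-30:v+30,u-13:u+14],(270,600),interpolation=cv2.INTER_CUBIC)
cv2.imwrite(f"pics/{n}.png",np.hstack([A,B]));print(x0,y0,u,v)
E
python3 hov.py h1
```

```text
[ 479.13547096 -254.90158754  168.85520209] [ 0.17212711 -0.16208362 -1.92152696] 14.45 [3.95139991e-04 9.97416849e-01 7.18294685e-02 2.87968829e-05]
tip [ 511.95180606 -250.23113143   93.95090202] rel mark: uphill 2.265172979388309 y -0.027373796580557275 normal 24.982815353559637
tip px [224.16477255 195.57327436] mark px pred [226.02831395 202.64705126] mark obs 226.6 203.0
194 166 411 207
```

View pics/h1.png

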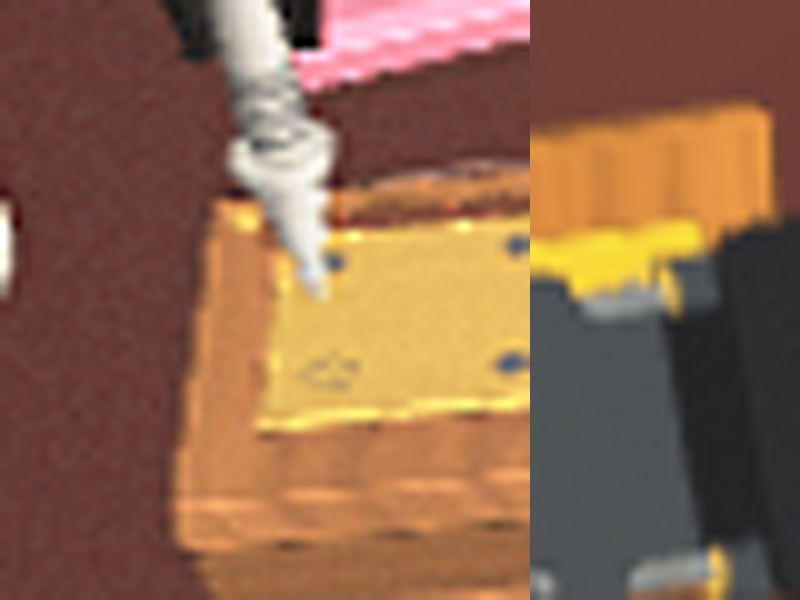

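The tip is at crop (318,298) and the ring at (330,371), so the tip is about 1.3 mm too far in +y and 2 mm too far uphill. I'll correct that and go down along the axis in small steps, watching the force.

>>> move_arm(
  plan=[0,-0.017,0.013,0.006,0,0,0.017,0,0.047,0,0,0.024,0,0.066,0,0,0.017,0,0.047,0,0,0.007,0,0.019,0,0,0,0,0,0,0,0,0,0,0],
)

```text
time_s: 15.03
position: [483.1, -255.7, 149.8]
tool_rot: [0.0, 0.997, 0.071, -0.0]
ft_force: [0.4, 0.5, -1.3]
finger_gap: 0.178
grip_force: 30.0
```

```bash
python3 hov.py h2
python3 - <<'E'
from h import *
F=[];P=[]
for i in range(6):
    read_camera("scene");o=monitor.get_obs();F.append(o["ft_force"]);P.append(o["position"])
print(np.mean(F,0),np.std(F,0),np.mean(P,0),np.std(P,0))
S=np.load("h2.npy",allow_pickle=True).item();H=cv2.cvtColor(S["color"],cv2.COLOR_BGR2HSV)
print(H[192:208,220:232,1])
E
```

```text
[ 483.28215668 -255.81461099  150.21358344] [ 0.00271847  0.35189613 -1.84708981] 15.1333 [1.04956127e-04 9.97453556e-01 7.13189368e-02 4.50247898e-05]
tip [ 516.09849177 -251.14415488   75.30928337] rel mark: uphill -0.37378786651832896 y -1.5155617387194016 normal 6.105322341304816
tip px [225.00596622 200.77382312] mark px pred [226.02831395 202.64705126] mark obs 226.6 203.0
195 171 410 206
[ 0.33175271  0.16835417 -1.15939582] [0.33672778 0.54571488 0.47270222] [ 483.3163226  -255.71940349  150.25840094] [0.0156145  0.0501221  0.04202944]
[[139  55   6  22  21  13  10  13 109 150 154 151]
 [159 141  89  17  24  12  18  99 161 156 151 145]
 [155 163 126   6  22  10   9  76 156 149 145 151]
 [149 157 130   9  20  10  20 103 161 150 146 146]
 [148 152 152 106  37   9  28 150 151 148 146 151]
 [153 151 152 161  62  10  22 120 157 149 149 144]
 [148 156 151 156 123   3   8  70 164 152 142 142]
 [155 147 148 148 150  47  22 119 154 144 148 150]
 [151 148 146 150 155 100  37 127 153 151 146 146]
 [155 148 153 151 151 154 146 141 147 152 149 145]
 [150 143 149 149 145 128 127 146 126 123 149 148]
 [151 146 152 140 133 137 142 145 144 137 150 146]
 [154 143 149 151 138 129 136 122 122 149 151 147]
 [147 146 143 148 146 146 149 149 146 146 147 147]
 [152 147 150 148 147 149 148 145 150 149 151 145]
 [153 150 153 147 141 138 138 138 133 133 134 138]]
```

>>> move_arm(
  plan=[0,0.009,-0.005,-0.003,0,0,0.007,0,0.019,0,0,0.007,0,0.019,0,0,0.006,0,0.016,0,0,0,0,0,0,0,0,0,0,0],
)

```text
time_s: 15.93
position: [486.0, -254.7, 144.8]
tool_rot: [0.0, 0.997, 0.071, -0.0]
ft_force: [-0.3, -2.0, -1.1]
finger_gap: 0.174
grip_force: 30.0
```

```bash
cat > f.py <<'E'
from h import *
import sys,subprocess
print(subprocess.run(["python3","hov.py",sys.argv[1]],capture_output=True,text=True).stdout)
F=[]
for i in range(4):
    read_camera("scene");o=monitor.get_obs();F.append(o["ft_force"])
f=np.mean(F,0)-[.33,.17,-1.16];print(f,"Fn",f@[-.339,-.048,.94],o["time_s"])
S=np.load(sys.argv[1]+".npy",allow_pickle=True).item();H=cv2.cvtColor(S["color"],cv2.COLOR_BGR2HSV)
print(H[197:208,220:232,1])
E
python3 f.py h3
```

```text
[ 486.01670592 -254.80544182  144.95675806] [ 0.28100649 -0.02458947 -1.39093524] 16.0333 [ 6.34407219e-05  9.97450662e-01  7.13594091e-02 -8.53041180e-05]
tip [ 518.83304102 -250.13498571   70.052458  ] rel mark: uphill 0.5058900278940066 y -0.9017617433810856 normal 0.19094905616661279
tip px [225.65044868 202.75025564] mark px pred [226.02831395 202.64705126] mark obs 226.6 203.0
196 173 409 206

this script no longer has the robotException ignored in: <_io.TextIOWrapper mode='rw' encoding='UTF-8'>
Traceback (most recent call last):
BrokenPipeError: [Errno 32] Broken pipe
```

```bash
cat > f.py <<'E'
from h import *
import sys
exec(open("hov.py").read())
F=[]
for i in range(4):
    read_camera("scene");o=monitor.get_obs();F.append(o["ft_force"])
f=np.mean(F,0)-[.33,.17,-1.16];print(f,"Fn",f@[-.339,-.048,.94],o["time_s"])
H=cv2.cvtColor(S["color"],cv2.COLOR_BGR2HSV)
print(H[197:208,220:232,1])
E
python3 f.py h3
```

```text
[ 486.06072823 -254.81758376  145.03606031] [ 0.69844516 -0.21948243 -1.7462129 ] 16.1333 [3.82938915e-05 9.97453596e-01 7.13184542e-02 3.30281358e-05]
tip [ 518.87706332 -250.14712765   70.13176024] rel mark: uphill 0.5723600935426112 y -0.9199853449776099 normal 0.2511476183951158
tip px [225.63754978 202.74913011] mark px pred [226.02831395 202.64705126] mark obs 226.6 203.0
196 173 409 205
[-0.00567434  0.27164092  0.02564555] Fn 0.012991652935261935 16.3333
[[152 159 146  68   6  17   5  22 141 151 149 149]
 [151 156 157 153  91   9  18  68 166 154 147 148]
 [152 147 150 158 130  36   4  26 166 155 147 146]
 [153 152 146 152 150  60   3  23 149 152 152 151]
 [152 144 150 152 160 136  31  28 165 154 153 145]
 [150 142 146 153 152 128   8   6 131 126 148 148]
 [152 143 147 142 134 147 142 127 152 137 148 144]
 [150 147 147 148 143 132 136 128 126 145 146 152]
 [156 145 149 149 150 145 149 150 146 148 145 150]
 [149 148 147 145 148 150 150 151 148 146 150 148]
 [148 155 153 147 145 141 137 139 134 127 135 136]]
```

>>> move_arm(
  plan=[0,0.003,0,0.01,0,0,0.004,0,0.009,0,0,0,0,0,0,0,0,0,0,0],
)

```text
time_s: 16.67
position: [486.8, -254.7, 143.1]
tool_rot: [0.0, 0.997, 0.071, -0.0]
ft_force: [-1.2, -0.8, -0.3]
finger_gap: 0.173
grip_force: 30.0
```

```bash
python3 f.py h4
```

```text
[ 486.73014075 -254.69375983  143.09802902] [-0.22364052  0.36354657  0.42400983] 16.7667 [ 2.82054419e-05  9.97451595e-01  7.13464411e-02 -3.17078595e-05]
tip [ 519.54647584 -250.02330372   68.19372895] rel mark: uphill 0.5486755868389168 y -0.8917177801462048 normal -1.8026417491995592
tip px [225.7954369  203.36008168] mark px pred [226.02831395 202.64705126] mark obs 226.6 203.0
196 173 409 205
[-0.19412193 -0.32706392  1.48452218] Fn 1.476957246496479 16.9667
[[150 152 146  76  12  19   5  15 109 159 150 148]
 [151 155 152 128  13  15  19  67 167 154 147 150]
 [149 149 150 160 119  37   4  31 167 154 148 147]
 [149 151 149 154 146  65   6  22 148 151 148 149]
 [152 145 151 151 160 127  25  21 164 155 146 148]
 [149 141 149 148 148 131  10   8 110 127 149 151]
 [148 144 149 149 132 144 141 119 156 137 147 146]
 [151 144 149 146 141 132 137 124 124 146 143 147]
 [152 146 151 148 147 149 145 150 150 154 150 147]
 [151 148 147 143 145 149 153 144 151 151 150 148]
 [150 148 152 147 142 140 138 137 136 133 128 135]]
```

Contact: the pin is in about 1.5 mm. The tip is at (226.5,202.35) and the ring centre at about (226.5,203.0), so it is roughly 2 mm short uphill. I'll lift off, shift 1.7 mm uphill and press to about 4 mm.

>>> move_arm(
  plan=[0,-0.014,0,-0.038,0,0,0,0,0,0,0,0.016,0,-0.006,0,0,0,0,0,0,0,0.007,0,0.019,0,0,0.007,0,0.019,0,0,0.004,0,0.012,0,0,0.004,0,0.011,0,0,0,0,0,0,0,0,0,0,0,0,0,0,0,0],
)

```text
time_s: 17.88
position: [489.1, -254.4, 141.5]
tool_rot: [0.0, 0.997, 0.071, 0.0]
ft_force: [-1.1, 0.9, 1.8]
finger_gap: 0.172
grip_force: 30.0
```

```bash
python3 f.py h5
```

```text
[ 489.12326367 -254.39084081  141.48106344] [-1.32444907  0.04319333  1.58174395] 17.9833 [3.34778342e-05 9.97452639e-01 7.13318311e-02 4.69640333e-05]
tip [ 521.93959877 -249.7203847    66.57676338] rel mark: uphill 2.2621135846045357 y -0.929014745570411 normal -4.147021005539109
tip px [225.91003357 204.48530213] mark px pred [226.02831395 202.64705126] mark obs 226.6 203.0
196 174 408 204
[-1.45582701 -0.14863206  3.14623652] Fn 3.4581220236465313 18.1833
[[153 155 148  71  18  16  10  18 122 155 145 153]
 [149 157 155 114   5  22  10   9  71 160 152 146]
 [154 153 152 126  15  18   5  26 130 157 145 148]
 [146 148 151 145 127  65   3  28 150 157 148 146]
 [148 147 150 150 150  65   5  26 147 153 147 147]
 [151 137 146 150 151 123  26  37 137 131 146 148]
 [151 150 148 145 135 140  62  44 155 140 148 146]
 [150 145 143 146 145 135 133 117 130 151 149 149]
 [155 148 146 149 148 154 153 149 151 149 146 152]
 [156 149 146 152 147 148 145 152 147 145 147 151]
 [154 148 152 147 142 138 134 136 131 132 135 135]]
```

>>> move_arm(
  plan=[0,0.003,0,0.008,0,0,0.002,0,0.006,0,0,0,0,0,0,0,0,0,0,0,0,0,0,0,0],
)

```text
time_s: 18.6
position: [489.6, -254.3, 140.0]
tool_rot: [0.0, 0.997, 0.071, -0.0]
ft_force: [-1.8, 0.6, 3.7]
finger_gap: 0.178
grip_force: 30.0
```

```bash
python3 f.py h6
```

```text
[ 489.60184766 -254.26899337  139.99960785] [-1.51516945 -0.95623097  4.86699066] 18.7 [1.48230897e-05 9.97450406e-01 7.13630726e-02 3.22907726e-06]
tip [ 522.41818276 -249.59853726   65.09530779] rel mark: uphill 2.216794266182828 y -0.8758159729446058 normal -5.7070582312393645
tip px [226.04260767 204.93941007] mark px pred [226.02831395 202.64705126] mark obs 226.6 203.0
196 175 408 204
[-1.76316759  0.01802718  4.53884139] Fn 4.863359416541776 18.9
[[151 158 134  37  18  19  10  24 124 155 148 152]
 [151 159 155 111  12  23  11  10  76 162 147 145]
 [148 152 155 128   8  16   9   9  68 160 151 148]
 [154 147 155 140  85  39  10  21 145 153 148 150]
 [150 146 151 158 148  61   6  26 149 156 149 145]
 [153 142 147 151 149 121  24  34 141 129 151 150]
 [154 147 148 142 137 134  63  39 152 139 152 148]
 [152 147 148 147 144 136 134 120 126 151 148 150]
 [154 144 144 147 146 152 149 154 151 149 146 147]
 [152 151 147 145 152 151 151 150 146 150 143 147]
 [149 154 152 149 145 140 136 133 134 129 134 139]]
```

View pics/h6.png

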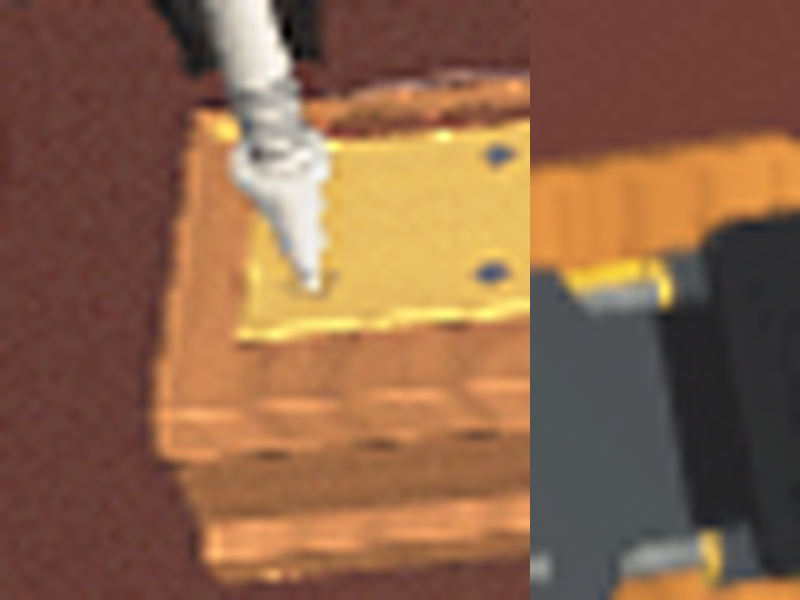

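The tip is inside the ring at crop (312,288). The reaction is 4.9 N, directed 21° from vertical, so the pin is in about 4.9 mm and the punch is square to the plate. I'm handing in.

```bash
python3 -c "
from rig import r
print(r.close_job())"
```

```text
the job is handed in; nothing more can be done
None
```

The job is handed in: the arm is holding the punch steady with its tip inside the scribed ring, within about 1° of square to the plate by my measurement, and pressed with about 4.9 N (roughly half of the pin's travel); the other tools were left alone, and I tilted the punch in the grip by pushing its nose against the jig's far top edge.

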